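# Load the ball feeder and hold its stop plunger open

## Robot

A 7-joint arm with a two-finger parallel gripper is mounted at the origin on the work surface. World frame = base frame: x ahead of the robot, y to its left, z up, the work surface at z = 0. Lengths are in m, angles in rad, forces in N, time in s.
With the tool pointing down it reaches from about 0.35 to 0.9 m from the base axis. Payload 7.2 kg.
Tool frame: the origin (TCP) lies on the centre line of the jaws, within the pads' length; the fingertips stand 22 mm ahead of it and the grasp point (between the pads) lies 3 mm ahead of it; z points along the fingers, y is the line along which they close (so a half turn about z gives the same grasp; the last joint's range is limited). The gripper opens to 88 mm and grips with 3 to 60 N. Pads are 20 mm wide; open, the fingers measure 115 mm over their backs; the gripper's body (75 mm by 178 mm) begins 61 mm behind the grasp point.
Start: joints at [-1.268, 0.411, -0.013, 1.596, 0.006, 1.134, -0.082], TCP at [0.226, 0.583, 0.245] pointing down, gripper open.
Joint ranges: [-2.95, 2.95], [-0.29, 1.99], [-1.47, 1.44], [0.14, 2.54], [-1.03, 4.17], [0.13, 1.85], [-2.86, 2.86]. Speed limits (rad/s): [2.39, 2.39, 3.01, 3.01, 3.14, 3.14, 3.14].

## Interface

Orientations are given as a unit quaternion [w, x, y, z].
In Python, from plant import bot, capture, calibration, models gives the robot as it stands.
- The arm moves only by the shell command python3 -m handwheel 'ROWS' [OPENING] [FORCE]. ROWS is JSON, a list of rows, each a list of 2 entries, a list of its own where there are three numbers: the shift along the tool's x, y, z in units of 25 mm (1.0 is 25 mm), then the turn, a rotation vector about the tool's x, y, z in degrees. A call has 1 to 20 rows; each row is the pose to reach, as a shift and turn from the pose commanded when the call began, along the tool's axes at that moment; what a row does not reach only later rows make up. A row lasts 1/12 s, in which the tool goes at most 41.7 mm and 7.16 degrees, less where a joint would pass 70% of its speed; a pose out of reach is approached as far as the arm can. A call with a gripper value outside its range is refused whole. OPENING is the opening, from -1 (shut) to 1 (fully open), set as the call begins (- or left out, the last holds). The fingers move at their own pace and stop on an object; FORCE is the grip in N (left out, the last holds). Time passes only in rows, so rows that repeat a pose let the fingers close. It gives the time, the measured TCP pose, the force, the opening and the grip force at its end, in the units of the state.
- bot.read_state(): the state, without advancing time (a new reading comes with each control period).
- capture(name): name is "scene" or "top" or "wrist"; returns (picture, depth): 420x560x3 uint8, red, green, blue; 420x560 float32, m along the optical axis (not along the pixel's ray), 0 where there is no reading.
- calibration(name): a dict with "fx", "fy", "cx", "cy" (pixels), "R" (3x3) and "t" (3): a world point X has camera coordinates R X + t. Camera axes: x right, y down, z forward; pixel columns grow to the right and rows downward; lengths in m; the calibration is good to about 2 mm. The wrist camera is an equidistant fisheye: a pixel r from the principal point sees the ray r / f radians off the axis. A picture is of the moment at which its call begins: read the wrist's pose just before it. calibration takes no time and is no camera call; for the wrist camera it gives the pose at the moment of the call.
- bot.close_job(): hands the job in; it is judged then, once.
Trained networks look in the newest picture that a camera, given by its name, has taken for a name from the list of things; names that differ only in an ending like _2 or _b are one class to them, and where a whole thing is asked for, a point or a joint stands for the part that bears it (a point fixed in the world has none). Each returns a list of dicts, best first, with "confidence" (0 to 1); they miss things now and then, are a little off and sometimes report something else, mostly with a low value. They report only what shows in the picture. A call takes as long as a camera call.
- models.spot_in(target, camera): "box" ([left, top, right, bottom] in pixels, round what is visible of it).
- models.landmark_of(target, camera): "location" ([row, column] in pixels: a listed point, or the origin of a listed thing).
The state is a dict: "t": time; "joints": joint angles; "dq": joint speeds; "tau": joint torques, N m; "tcp_pos": TCP position; "tool_rot": TCP orientation; "ft_force": force on the tool from outside, world axes, zero at the start; "ft_torque": the same for the moment, N m; "gripper_width": finger opening in m; "finger_force": force on a finger pad.
Only numpy, scipy, OpenCV 4.12 (cv2) and the standard library are available. Lean on these libraries where they do the work, as an engineer would, in place of code of your own. Each camera call takes 0.05 s, during which the arm holds its last target. There are 200 camera calls.

## Task

Tip the five steel balls out of the small tote into the feed rig's hopper, so that they roll up against the plunger's pin, and stand the empty tote back down upright on a clear spot of the bench. Then pull the sprung plunger's knob straight up, fully back to its stop, so that all the balls run down into the catch pan, and finish while still holding it pulled up: do not let go of it at the end. Leave the other things on the bench where they are.

Things in the scene. Friction and masses are not known exactly. Their poses are not given: they have to be found in the camera images.
- tote: Small open grey parts tote on the bench, 130 mm long (its x) x 90 mm wide (its y), walls 36 mm high, 4 mm thick, 0.14-0.22 kg empty, holding the five balls (0.32 kg). Origin: centre of its underside, z up. Its -x end has no wall but a pouring lip: the last 36 mm of floor ramp up at 15 deg, so the balls stay in while it is level and roll out when that end is tipped well down (35 to 40 deg empties it).
- bail (a point): Middle of the tote's carrying bail: a wooden bar across the tote (along its y, 97 mm long), 12 mm thick along the tote's x and 20 mm high, its centre 95 mm above the tote's underside, over the tote's origin; it is rigid with the tote, with free space round it and at least 50 mm between its underside and the balls.
- lip (a point): Middle of the edge of the tote's pouring lip, 67 mm from the tote's origin towards its -x and 13 mm above its underside; the lip is 82 mm wide between the side walls.
- rig: Metal feed rig bolted to the bench, base 120 mm (its x) x 366 mm (its y). Origin on the bench straight below the plunger, z up. From its +y end: open flared hopper; 52 mm wide open lane sloping 13 deg down towards its -y, on which balls roll by themselves as far as the plunger's pin; bridge over the lane carrying the plunger (84 mm along x, 18 mm along y, top at 124 mm); catch pan.
- hopper (a point): Middle of the hopper's mouth, 125 mm from the rig's origin along its +y, 145 mm above the bench. The mouth is about 124 mm (rig's x) by 112 mm (rig's y); its rim rises from 137 mm above the bench on the plunger's side to 165 mm at the far end; on the plunger's side it is open to the lane over 52 mm.
- pan (a point): Middle of the floor of the catch pan, 10 mm above the bench, 119 mm from the rig's origin along its -y; inside 104 mm (x) x 97 mm (y), walls up to 64 mm above the bench.
- seat (a point): Centre of the seat hole in the lane floor into which the plunger's pin drops, 55 mm above the bench.
- plunger (a joint): Travel of the sprung plunger in m, straight up: 0 = pin down in its seat hole (6 mm deep), 0.060 = pulled fully back, at its stop. A spring draws it down: about 5 N at 0, about 14 N at the stop; it drops back when let go. The pin, 12 mm thick, stops the balls; they run on beneath it into the pan when it is pulled fully back (piled-up balls can stay stuck under a half-lifted pin).
- knob (a point): Grip point of the plunger's black knob: on its vertical axis, 155 mm above the bench with the plunger down, moving up with it. The knob is a cylinder 26 mm across from 13 mm below this point to 13 mm above it, capped by a flange 34 mm across and 6 mm thick (its top is 19 mm above this point).
- ball0_center (a point): Centre of one of five alike steel balls, 25 mm across, 64 g, at the start all lying in the tote.
- ball1_center (a point): Centre of one of five alike steel balls, 25 mm across, 64 g, at the start all lying in the tote.
- ball2_center (a point): Centre of one of five alike steel balls, 25 mm across, 64 g, at the start all lying in the tote.
- ball3_center (a point): Centre of one of five alike steel balls, 25 mm across, 64 g, at the start all lying in the tote.
- ball4_center (a point): Centre of one of five alike steel balls, 25 mm across, 64 g, at the start all lying in the tote.
- spool: Bystander: upright spool of copper wire, 64 mm across, 60 mm high. Origin: centre of its underside.
- pliers: Bystander: red-handled pliers lying flat, 160 mm long along x, 14 mm high. Origin: near its middle, on the bench.
- driver: Bystander: screwdriver lying flat, 160 mm long. Origin: near its middle, on the bench.
- tape: Bystander: roll of black tape lying flat, 64 mm across, 19 mm high, between the rig and the tote. Origin: centre of its underside.
- organiser: Bystander: flat clear component box, 110 x 150 x 24 mm. Origin: centre of its underside.
- jar: Bystander: glass jar, 68 mm across, 85 mm high. Origin: centre of its underside.
- meter: Bystander: yellow multimeter lying flat, 85 x 160 x 36 mm. Origin: centre of its underside.

How it is judged:
By the outcome, as a careful person would: the job done as asked, in the order asked, and still so for the second after the job is handed in, while the arm keeps its last pose, push and grip.
It also fails if it takes over 70 s, if anything falls off the work surface, if the arm or the gripper's body presses on something with over 40 N, if the wrist force passes 120 N, or if a joint passes its speed limit or range.

## Working session

There is one attempt and no reset: what is moved stays moved. The work goes in short steps, Python scripts to look and compute and a shell command to move; the robot and the scene stay as the last step left them, time stands still between calls to the robot, and variables do not carry over. Pictures are saved under pics/ and viewed, at most 10 in all, crops included, and the job is handed in when it is done.

```bash
ls; mkdir -p pics; cat > h.py <<'E'
import numpy as np, cv2
from scipy.spatial.transform import Rotation as Ro
from plant import bot, capture, calibration, models
def ray(c,px):  # row,col -> world origin, dir (z=1 cam)
    k=calibration(c);R=np.array(k["R"]);t=np.array(k["t"])
    d=np.array([(px[1]-k["cx"])/k["fx"],(px[0]-k["cy"])/k["fy"],1.])
    return -R.T@t, R.T@d
def atz(c,px,z):
    o,d=ray(c,px); return o+d*(z-o[2])/d[2]
def cloud(c,dep):
    k=calibration(c);R=np.array(k["R"]);t=np.array(k["t"])
    v,u=np.mgrid[:dep.shape[0],:dep.shape[1]]
    p=np.stack([(u-k["cx"])/k["fx"]*dep,(v-k["cy"])/k["fy"]*dep,dep],-1)
    return (p-t)@R
E
python3 - <<'E'
from h import *
ims=[]
for c in("scene","top"):
    p,d=capture(c); np.save(c+"_d.npy",d); cv2.imwrite(f"pics/{c}.png",p[:,:,::-1])
    k=calibration(c); print(c,k["fx"],np.round(k["R"],3).tolist(),np.round(k["t"],3))
    P=cloud(c,d); np.save(c+"_P.npy",P)
    for n,z in [("tote",0),("bail",.095),("lip",.013),("rig",0),("hopper",.145),("pan",.01),("seat",.055),("knob",.155),("spool",0),("pliers",0),("driver",0),("tape",0),("organiser",0),("jar",0),("meter",0)]:
        r=models.landmark_of(n,c)
        print(n,[(round(x["confidence"],2),np.round(x["location"]).tolist(),np.round(atz(c,x["location"],z),3).tolist()) for x in r[:2]])
s=bot.read_state();print(s)
E
```

```text
pics
scene 502.2610607505463 [[0.565, 0.825, -0.005], [0.714, -0.491, -0.5], [-0.415, 0.279, -0.866]] [-0.252 -0.351  1.665]
tote [(0.95, [281.0, 200.0], [0.536, -0.327, 0.0])]
bail [(0.73, [268.0, 200.0], [0.547, -0.318, 0.095])]
lip [(0.67, [273.0, 354.0], [0.755, 0.024, 0.013]), (0.63, [263.0, 187.0], [0.475, -0.333, 0.013])]
rig [(0.49, [281.0, 201.0], [0.537, -0.326, 0.0])]
hopper [(0.98, [140.0, 389.0], [0.53, 0.305, 0.145]), (0.54, [174.0, 349.0], [0.558, 0.143, 0.145])]
pan [(0.62, [203.0, 310.0], [0.51, 0.055, 0.01])]
seat [(0.8, [176.0, 349.0], [0.522, 0.185, 0.055])]
knob [(0.74, [156.0, 351.0], [0.518, 0.179, 0.155])]
spool [(0.64, [323.0, 287.0], [0.764, -0.202, 0.0]), (0.33, [264.0, 188.0], [0.474, -0.33, 0.0])]
pliers []
driver [(0.75, [138.0, 320.0], [0.332, 0.226, 0.0]), (0.22, [294.0, 200.0], [0.567, -0.346, 0.0])]
tape [(0.89, [244.0, 253.0], [0.523, -0.15, 0.0])]
organiser [(0.58, [276.0, 356.0], [0.762, 0.026, 0.0]), (0.18, [282.0, 200.0], [0.539, -0.331, 0.0])]
jar [(0.96, [234.0, 410.0], [0.748, 0.231, 0.0]), (0.45, [143.0, 387.0], [0.466, 0.388, 0.0])]
meter [
[... 1239 characters left out ...]
1.6, 'joints': array([-1.26820107,  0.41108245, -0.01272464,  1.59618873,  0.00558291,
        1.13430424, -0.08222431]), 'dq': array([-0.00029553,  0.00162876, -0.00025111,  0.00066881, -0.00146908,
        0.00091549, -0.00112208]), 'tau': array([-1.57311460e-04, -5.87722421e+01,  6.40886296e-01, -2.91376591e+01,
       -5.37470018e-02,  1.06227788e-02,  3.79735923e-05]), 'tcp_pos': array([0.22646718, 0.58253409, 0.24466891]), 'tool_rot': array([-9.75454593e-06,  1.84337200e-01,  9.82863061e-01,  2.76108112e-05]), 'ft_force': array([ 0.34825042,  0.00942661, -0.03974915]), 'ft_torque': array([-0.00400661, -0.02913946, -0.0227246 ]), 'finger_force': 0.0, 'gripper_width': 0.0877699618492414}
```

```bash
python3 -c "
import cv2,numpy as np
cv2.imwrite('pics/both.png',cv2.resize(np.vstack([cv2.imread('pics/top.png')]),(800,600)))"
```

```text
(no output)
```

View pics/both.png

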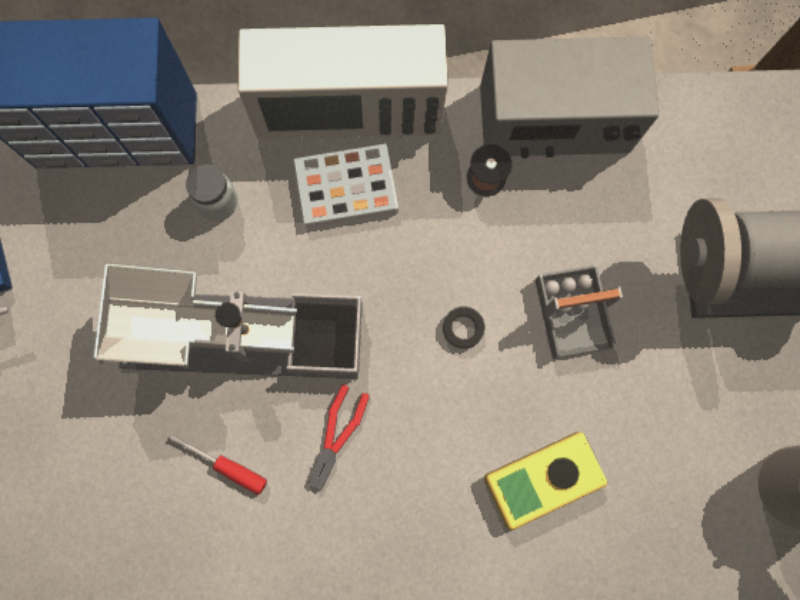

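View pics/scene.png

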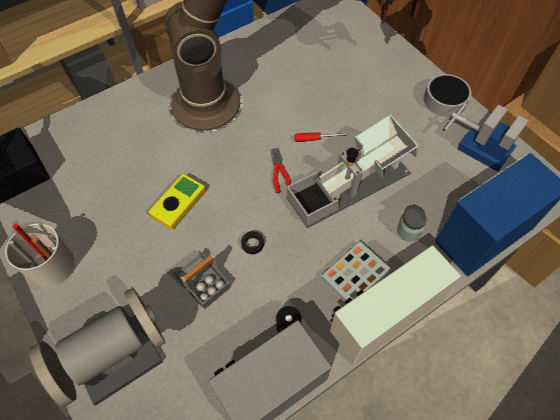

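The top view shows the tote at about (575,310), with its lip towards the robot and the balls at the far end. The rig's hopper is at about (145,330), the knob at (228,315) and the pan at (327,333). Next I'll fit the bail, the knob and the rig axis from the depth images.

```bash
python3 - <<'E'
from h import *
for c in("scene","top"):
    P=np.load(c+"_P.npy"); im=cv2.imread(f"pics/{c}.png"); hsv=cv2.cvtColor(im,cv2.COLOR_BGR2HSV)
    near=lambda x,y,r:np.hypot(P[...,0]-x,P[...,1]-y)<r
    m=near(.545,-.318,.09)&(P[...,2]>.085)&(P[...,2]<.115)
    q=P[m]; print(c,"bail n",len(q)); 
    rect=cv2.minAreaRect((q[:,:2]*1000).astype(np.float32)); print(rect, np.percentile(q[:,2],[5,50,95]), np.median(q,0),q.mean(0))
    e=np.linalg.eigh(np.cov(q[:,:2].T))[1][:,1]; print("bar dir deg",np.degrees(np.arctan2(e[1],e[0])))
    m=near(.522,.177,.05)&(P[...,2]>.165)&(P[...,2]<.185); q=P[m]; print("knob",len(q),cv2.minEnclosingCircle((q[:,:2]*1000).astype(np.float32)),np.median(q[:,2]))
    # rig walls: pan rim z~.064, hopper
    m=near(.51,.06,.1)&(P[...,2]>.055)&(P[...,2]<.07); print("pan rim",cv2.minAreaRect((P[m][:,:2]*1000).astype(np.float32)))
    m=near(.535,.305,.11)&(P[...,2]>.13)&(P[...,2]<.175); print("hop rim",cv2.minAreaRect((P[m][:,:2]*1000).astype(np.float32)),P[m][:,2].max())
    m=near(.545,-.318,.12)&(P[...,2]>.028)&(P[...,2]<.044); print("tote rim",cv2.minAreaRect((P[m][:,:2]*1000).astype(np.float32)))
E
```

```text
scene bail n 285
((544.7300415039062, -324.04638671875), (18.28453826904297, 96.6333999633789), 8.365561485290527) [0.08983439 0.10407878 0.10915504] [ 0.54674755 -0.32512586  0.10407878] [ 0.5467969  -0.32474778  0.10192966]
bar dir deg 98.19633577912403
knob 109 ((520.2597045898438, 175.92239379882812), 17.998489379882812) 0.17399698195307356
pan rim ((513.37646484375, 80.46601104736328), (153.50648498535156, 116.48915100097656), 86.01652526855469)
hop rim ((528.667724609375, 294.62310791015625), (125.90921020507812, 134.8972930908203), 86.65960693359375) 0.16701292540187468
tote rim ((541.8031616210938, -324.5567626953125), (128.7957305908203, 97.22345733642578), 7.950496196746826)
top bail n 359
((545.5731811523438, -321.940673828125), (16.60260772705078, 99.03959655761719), 8.307539939880371) [0.08988519 0.10332965 0.10713335] [ 0.54428296 -0.32024772  0.10332965] [ 0.54426424 -0.31998154  0.10186195]
bar dir deg 98.20763502159414
knob 238 ((522.3067626953125, 178.73959350585938), 16.988203048706055) 0.17373929649618164
pan rim ((515.5079345703125, 83.48321533203125), (150.17282104492188, 112.75299072265625), 85.85437774658203)
hop rim ((530.9324340820312, 296.7053527832031), (121.66756439208984, 132.10911560058594), 86.09754943847656) 0.16564571850248613
tote rim ((542.3502807617188, -321.199951171875), (127.34053802490234, 95.7308120727539), 9.005603790283203)
```

```bash
cat >> h.py <<'E'
def want(yaw,tilt=0):  # tool y heading deg, tip deg (lip down positive)
    a=np.radians(yaw); c,s=np.cos(a),np.sin(a)
    return Ro.from_matrix(np.array([[-s,c,0],[c,s,0],[0,0,-1]]).T)*Ro.from_rotvec([-tilt,0,0],degrees=True)
def go(pos,yaw,tilt=0,s=None):
    s=s or bot.read_state(); q=s["tool_rot"]; R=Ro.from_quat([q[1],q[2],q[3],q[0]])
    d=R.inv().apply(np.array(pos)-s["tcp_pos"])/.025
    r=(R.inv()*want(yaw,tilt)).as_rotvec(degrees=True)
    print("shift",np.round(d,2).tolist(),"turn",np.round(r,1).tolist())
def st():
    s=bot.read_state(); q=s["tool_rot"]; R=Ro.from_quat([q[1],q[2],q[3],q[0]]); y=R.as_matrix()[:,1]
    print("t",round(s["t"],2),"tcp",np.round(s["tcp_pos"],4),"yaw",round(np.degrees(np.arctan2(y[1],y[0])),1),"tip",round(np.degrees(np.arcsin(y[2])),1),"F",np.round(s["ft_force"],1),"w",round(s["gripper_width"],4),"ff",s["finger_force"],"j",np.round(s["joints"],2))
E
python3 -c "
from h import *
st(); go([.545,-.322,.20],8.2)"
```

```text
t 1.6 tcp [0.2265 0.5825 0.2447] yaw 68.8 tip 0.0 F [ 0.3  0.  -0. ] w 0.0878 ff 0.0 j [-1.27  0.41 -0.01  1.6   0.01  1.13 -0.08]
shift [-24.99, -29.11, 1.78] turn [0.0, -0.0, 60.6]
```

```bash
python3 -m handwheel '[[[-1,-1,0],[0,0,3]],[[-2,-2.3,0],[0,0,6]],[[-25,-29.1,0],[0,0,60.6]],[[-25,-29.1,0],[0,0,60.6]],[[-25,-29.1,0],[0,0,60.6]],[[-25,-29.1,0],[0,0,60.6]],[[-25,-29.1,0],[0,0,60.6]],[[-25,-29.1,0],[0,0,60.6]],[[-25,-29.1,0],[0,0,60.6]],[[-25,-29.1,0],[0,0,60.6]],[[-25,-29.1,0],[0,0,60.6]],[[-25,-29.1,0],[0,0,60.6]],[[-25,-29.1,0],[0,0,60.6]],[[-25,-29.1,0],[0,0,60.6]],[[-25,-29.1,0],[0,0,60.6]],[[-25,-29.1,0],[0,0,60.6]],[[-25,-29.1,0],[0,0,60.6]],[[-25,-29.1,0],[0,0,60.6]],[[-25,-29.1,0],[0,0,60.6]],[[-25,-29.1,0],[0,0,60.6]]]'; python3 -c "
from h import *
st(); go([.545,-.322,.17],8.2)"
```

```text
t: 3.27
tcp_pos: [0.5018, -0.1985, 0.2449]
tool_rot: [0.0, 0.655, 0.756, 0.0]
ft_force: [0.8, 0.9, 0.1]
gripper_width: 0.0878
finger_force: 0.0
t 3.27 tcp [ 0.5018 -0.1985  0.2449] yaw 8.2 tip 0.1 F [0.8 0.9 0.1] w 0.0878 ff 0.0 j [-0.28  0.31  0.71  1.84 -0.23  1.08  0.66]
shift [-5.14, 1.0, 2.99] turn [0.1, -0.0, 0.0]
```

```bash
python3 -m handwheel '[[[-1.5,0.3,0.8],[0,0,0]],[[-3,0.6,1.7],[0,0,0]],[[-4.3,0.8,2.5],[0,0,0]],[[-5,1,3],[0,0,0]],[[-5.1,1,3],[0,0,0]],[[-5.1,1,3],[0,0,0]],[[-5.1,1,3],[0,0,0]]]'; python3 - <<'E'
from h import *
st(); 
p,d=capture("wrist"); cv2.imwrite("pics/w1.png",p[:,:,::-1])
for n,z in(("bail",.095),("tote",0),("lip",.013)): print(n,[(round(x["confidence"],2),x["location"]) for x in models.landmark_of(n,"wrist")[:2]])
k=calibration("wrist");R=np.array(k["R"]);t=np.array(k["t"])
def proj(X):
    c=R@np.array(X)+t; th=np.arctan2(np.hypot(c[0],c[1]),c[2]); u=c[:2]/np.hypot(c[0],c[1])*th*k["fx"]; return np.round([k["cy"]+u[1],k["cx"]+u[0]],1)
ax=np.array([np.cos(np.radians(8.2)),np.sin(np.radians(8.2)),0])
print(proj([.545,-.322,.095]),proj([.545,-.322,0]),proj(np.array([.545,-.322,.013])-.067*ax))
go([.545,-.322,.098],8.2)
E
```

```text
t: 3.85
tcp_pos: [0.5441, -0.3187, 0.17]
tool_rot: [-0.0, 0.655, 0.756, 0.0]
ft_force: [-0.3, 0.2, 0.2]
gripper_width: 0.0876
finger_force: 0.0
t 3.85 tcp [ 0.5441 -0.3187  0.17  ] yaw 8.2 tip 0.0 F [-0.3  0.2  0.2] w 0.0876 ff 0.0 j [ 0.    0.56  0.66  1.7  -0.39  1.02  0.93]
bail [(0.76, [234.5, 284.2])]
tote [(0.75, [199.0, 285.5])]
lip [(0.87, [201.5, 216.6])]
[231.5 283.2] [196.1 283.2] [199.8 214.1]
shift [-0.16, -0.02, 2.91] turn [0.1, -0.0, 0.1]
```

View pics/w1.png

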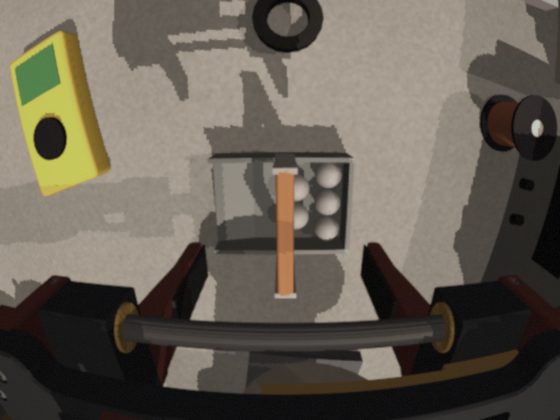

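The bar lies midway between the fingers, at about (285,235), and its measured position matches the projection. I'll descend and grip.

```bash
python3 -m handwheel '[[[-0.1,0,0.8],[0,0,0]],[[-0.1,0,1.8],[0,0,0]],[[-0.15,0,2.5],[0,0,0]],[[-0.15,0,2.9],[0,0,0]],[[-0.15,0,2.9],[0,0,0]],[[-0.15,0,2.9],[0,0,0]]]' && python3 -m handwheel '[[[0,0,0],[0,0,0]],[[0,0,0],[0,0,0]],[[0,0,0],[0,0,0]],[[0,0,0],[0,0,0]],[[0,0,0],[0,0,0]],[[0,0,0],[0,0,0]],[[0,0,0],[0,0,0]],[[0,0,0],[0,0,0]],[[0,0,0],[0,0,0]],[[0,0,0],[0,0,0]]]' -1 55; python3 -c "
from h import *
st()"
```

```text
t: 4.55
tcp_pos: [0.5449, -0.3227, 0.0977]
tool_rot: [0.0, 0.655, 0.756, 0.0]
ft_force: [-0.7, -0.5, 1.3]
gripper_width: 0.0877
finger_force: 0.0
t: 5.38
tcp_pos: [0.5446, -0.323, 0.0971]
tool_rot: [-0.0, 0.655, 0.756, -0.0]
ft_force: [0.8, 0.1, 0.1]
gripper_width: 0.0245
finger_force: 0.0
t 5.38 tcp [ 0.5446 -0.323   0.0971] yaw 8.2 tip -0.0 F [0.8 0.1 0.1] w 0.0245 ff 0.0 j [ 0.04  0.65  0.6   1.74 -0.45  0.9   0.99]
```

```bash
python3 -m handwheel '[[[0,0,0],[0,0,0]],[[0,0,0],[0,0,0]],[[0,0,0],[0,0,0]],[[0,0,0],[0,0,0]],[[0,0,0],[0,0,0]],[[0,0,-0.1],[0,0,0]],[[0,0,-0.4],[0,0,0]],[[0,0,-0.9],[0,0,0]],[[0,0,-1.4],[0,0,0]],[[0,0,-1.8],[0,0,0]],[[0,0,-2],[0,0,0]],[[0,0,-2],[0,0,0]],[[0,0,-2],[0,0,0]]]'; python3 -c "
from h import *
st();go([.545,-.322,.33],-4)"
```

```text
t: 6.47
tcp_pos: [0.5448, -0.3229, 0.1476]
tool_rot: [0.0, 0.655, 0.756, 0.0]
ft_force: [0.9, 0.9, -4.2]
gripper_width: 0.0117
finger_force: 55.0
t 6.47 tcp [ 0.5448 -0.3229  0.1476] yaw 8.2 tip 0.0 F [ 0.9  0.9 -4.2] w 0.0117 ff 54.99766767024994 j [ 0.02  0.59  0.64  1.71 -0.41  0.98  0.95]
shift [0.03, 0.02, -7.3] turn [0.1, 0.0, 12.2]
```

```bash
python3 -m handwheel '[[[0.2,0,-0.4],[0,0,0]],[[0.6,0.1,-1],[0,0,0]],[[1.2,0.3,-1.7],[0,0,0.5]],[[2,0.5,-2.4],[0,0,1]],[[3,0.8,-3.1],[0,0,1.5]],[[4,1.1,-3.8],[0,0,2]],[[5,1.4,-4.5],[0,0,2.5]],[[6,1.7,-5.2],[0,0,3]],[[7,2,-5.9],[0,0,3.5]],[[8,2.3,-6.5],[0,0,4]],[[9,2.5,-7],[0,0,4.5]],[[10.1,2.8,-7.3],[0,0,5]],[[11.3,3.1,-7.3],[0,0,5.5]],[[12.5,3.4,-7.3],[0,0,6]],[[13.7,3.8,-7.3],[0,0,6.5]],[[14.9,4.1,-7.3],[0,0,7]],[[16,4.5,-7.3],[0,0,7.5]],[[17,4.8,-7.3],[0,0,8]],[[17.8,5,-7.3],[0,0,8.5]],[[18.4,5.2,-7.3],[0,0,9]]]'; python3 -c "
from h import *
st();go([.627,.295,.33],-4)"
```

```text
t: 8.13
tcp_pos: [0.6072, 0.1539, 0.3292]
tool_rot: [-0.001, 0.712, 0.703, -0.0]
ft_force: [-1.3, 0.3, -4.2]
gripper_width: 0.0113
finger_force: 55.0
t 8.13 tcp [0.6072 0.1539 0.3292] yaw -0.7 tip -0.1 F [-1.3  0.3 -4.2] w 0.0113 ff 54.99727964401245 j [-0.79  0.41  0.67  1.51 -0.26  1.32 -0.11]
shift [5.65, 0.72, -0.03] turn [-0.1, -0.0, 3.3]
```

```bash
python3 -m handwheel '[[[0.7,0.1,0],[0,0,0.5]],[[1.6,0.2,0],[0,0,1]],[[2.6,0.3,0],[0,0,2]],[[3.5,0.4,0.3],[0,0,2.5]],[[4.3,0.5,0.8],[0,0,3]],[[5,0.6,1.3],[0,0,3.3]],[[5.4,0.7,1.7],[0,0,3.3]],[[5.6,0.7,1.9],[0,0,3.3]],[[5.6,0.7,2],[0,0,3.3]],[[5.6,0.7,2],[0,0,3.3]],[[5.6,0.7,2],[0,0,3.3]],[[5.6,0.7,2],[0,0,3.3]]]'; python3 - <<'E'
from h import *
st();go([.627,.295,.279],-4)
for c in("top","scene"):
    p,d=capture(c); P=cloud(c,d)
    for n in("lip","bail","hopper"):
        for x in models.landmark_of(n,c)[:2]: print(c,n,round(x["confidence"],2),np.round(x["location"]),np.round(atz(c,x["location"],{"lip":.195,"bail":.277,"hopper":.145}[n]),3))
    cv2.imwrite(f"pics/p_{c}.png",p[:,:,::-1])
a=cv2.imread("pics/p_top.png")[100:340,0:400];b=cv2.imread("pics/p_scene.png")[60:300,160:560]
cv2.imwrite("pics/p.png",cv2.resize(np.hstack([a,b]),(800,240)))
E
```

```text
t: 9.13
tcp_pos: [0.6282, 0.2889, 0.2808]
tool_rot: [0.0, 0.733, 0.68, 0.001]
ft_force: [0.6, -0.4, -5.3]
gripper_width: 0.0117
finger_force: 55.0
t 9.13 tcp [0.6282 0.2889 0.2808] yaw -4.3 tip 0.1 F [ 0.6 -0.4 -5.3] w 0.0117 ff 54.99754786491394 j [-0.9   0.56  0.64  1.4  -0.33  1.29 -0.31]
shift [0.24, -0.07, 0.07] turn [0.1, -0.0, -0.3]
top lip 0.63 [198.  92.] [0.562 0.3   0.195]
top lip 0.18 [332. 378.] [ 0.303 -0.218  0.195]
top bail 0.7 [149.  82.] [0.631 0.293 0.277]
top hopper 0.8 [222.  98.] [0.526 0.304 0.145]
scene lip 0.6 [136. 392.] [0.55  0.289 0.195]
scene bail 0.76 [134. 417.] [0.62  0.288 0.277]
scene hopper 0.7 [138. 388.] [0.525 0.307 0.145]
```

View pics/p.png

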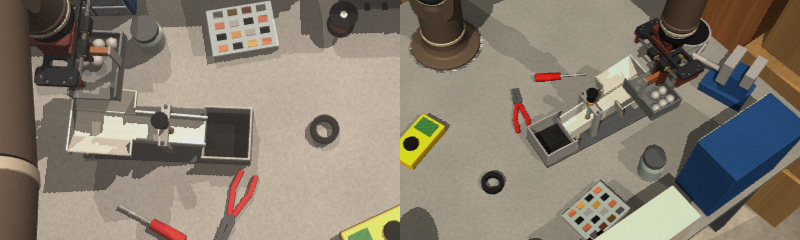

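```bash
python3 -m handwheel '[[[0,-0.12,-0.09],[-2,0,0]],[[0.1,-0.25,-0.18],[-4,0,0]],[[0.2,-0.44,-0.3],[-7,0,0]],[[0.2,-0.63,-0.41],[-10,0,0]],[[0.2,-0.76,-0.48],[-12,0,0]],[[0.2,-0.83,-0.52],[-13,0,0]],[[0.2,-0.9,-0.55],[-14,0,0]],[[0.2,-0.96,-0.58],[-15,0,0]],[[0.2,-1.03,-0.61],[-16,0,0]],[[0.2,-1.1,-0.63],[-17,0,0]],[[0.2,-1.17,-0.66],[-18,0,0]],[[0.2,-1.25,-0.69],[-19,0,0]],[[0.2,-1.32,-0.71],[-20,0,0]],[[0.2,-1.39,-0.73],[-21,0,0]],[[0.2,-1.46,-0.76],[-22,0,0]],[[0.2,-1.54,-0.78],[-23,0,0]],[[0.2,-1.61,-0.8],[-24,0,0]],[[0.2,-1.68,-0.82],[-25,0,0]],[[0.2,-1.76,-0.84],[-26,0,0]],[[0.2,-1.83,-0.85],[-27,0,0]]]'; python3 - <<'E'
from h import *
st()
for c in("top","scene"):
    p,d=capture(c); cv2.imwrite(f"pics/q_{c}.png",p[:,:,::-1])
    print([(n,round(x["confidence"],2),np.round(x["location"]).tolist()) for n in("ball0_center",) for x in models.landmark_of(n,c)])
a=cv2.imread("pics/q_top.png")[120:300,0:300];b=cv2.imread("pics/q_scene.png")[60:240,260:560]
cv2.imwrite("pics/q.png",cv2.resize(np.hstack([a,b]),(800,240)))
E
```

```text
t: 11.2
tcp_pos: [0.5822, 0.2989, 0.3011]
tool_rot: [0.171, 0.712, 0.662, 0.16]
ft_force: [0.9, 0.6, -1.6]
gripper_width: 0.0115
finger_force: 55.0
t 11.2 tcp [0.5822 0.2989 0.3011] yaw -4.1 tip 27.1 F [ 0.9  0.6 -1.6] w 0.0115 ff 54.99834716320038 j [-1.4   0.29  0.86  1.84  0.11  0.73 -0.75]
[]
[]
```

View pics/q.png

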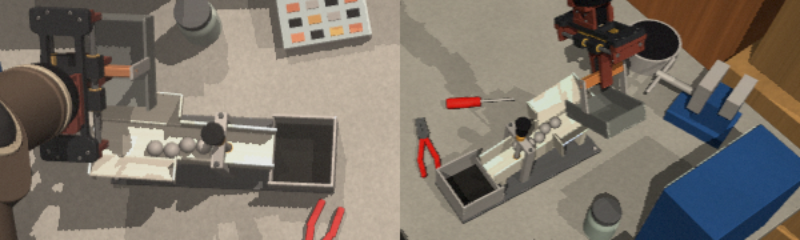

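The balls are lined up against the pin, at about (155–205,148) in the crop. The tote is empty: the load is now about 1.6 N. I'll level it and carry it back to where it stood.

```bash
python3 -c "
from h import *
go([.625,.285,.33],-4)"
```

```text
shift [-0.44, 2.09, -0.24] turn [27.0, 0.0, -0.1]
```

```bash
python3 -m handwheel '[[[0,0.1,-0.2],[2,0,0]],[[0,0.4,-0.3],[5,0,0]],[[-0.1,0.8,-0.4],[10,0,0]],[[-0.2,1.2,-0.4],[15,0,0]],[[-0.3,1.6,-0.3],[20,0,0]],[[-0.4,1.9,-0.3],[24,0,0]],[[-0.4,2.1,-0.24],[26,0,0]],[[-0.4,2.1,-0.24],[27,0,0]],[[-0.4,2.1,-0.24],[27,0,0]],[[-0.4,2.1,-0.24],[27,0,0]]]'; python3 -c "
from h import *
st();go([.545,-.322,.33],8.2)"
```

```text
t: 12.23
tcp_pos: [0.6255, 0.2856, 0.3295]
tool_rot: [0.0, 0.732, 0.681, -0.0]
ft_force: [0.3, 0.0, -1.0]
gripper_width: 0.0112
finger_force: 55.0
t 12.23 tcp [0.6255 0.2856 0.3295] yaw -4.2 tip 0.0 F [ 0.3  0.  -1. ] w 0.0112 ff 54.9986207485199 j [-0.91  0.53  0.68  1.34 -0.33  1.39 -0.32]
shift [-24.47, -1.45, -0.01] turn [0.0, 0.0, -12.4]
```

```bash
python3 -m handwheel '[[[-0.3,0,0],[0,0,0]],[[-0.9,0,0],[0,0,-0.5]],[[-1.8,-0.1,0],[0,0,-1]],[[-3,-0.2,0],[0,0,-1.5]],[[-4.3,-0.3,0],[0,0,-2]],[[-5.7,-0.3,0],[0,0,-3]],[[-7.1,-0.4,0],[0,0,-4]],[[-8.5,-0.5,0],[0,0,-5]],[[-9.9,-0.6,0],[0,0,-6]],[[-11.3,-0.7,0],[0,0,-7]],[[-12.7,-0.8,0],[0,0,-8]],[[-14.1,-0.8,0],[0,0,-9]],[[-15.5,-0.9,0],[0,0,-10]],[[-16.9,-1,0.3],[0,0,-11]],[[-18.3,-1.1,0.8],[0,0,-12]],[[-19.7,-1.2,1.4],[0,0,-12.4]],[[-21,-1.3,2.1],[0,0,-12.4]],[[-22.2,-1.3,2.9],[0,0,-12.4]],[[-23.2,-1.4,3.8],[0,0,-12.4]],[[-23.9,-1.4,4.6],[0,0,-12.4]]]'; python3 -c "
from h import *
st();go([.545,-.322,.115],8.2)"
```

```text
t: 13.9
tcp_pos: [0.5457, -0.3099, 0.2147]
tool_rot: [0.001, 0.655, 0.756, -0.0]
ft_force: [-0.6, -0.4, -0.3]
gripper_width: 0.0117
finger_force: 55.0
t 13.9 tcp [ 0.5457 -0.3099  0.2147] yaw 8.2 tip 0.0 F [-0.6 -0.4 -0.3] w 0.0117 ff 54.99913036823273 j [-0.06  0.52  0.72  1.66 -0.37  1.11  0.91]
shift [-0.47, -0.1, 3.99] turn [0.0, 0.1, -0.0]
```

```bash
python3 -m handwheel '[[[-0.2,-0.05,0.9],[0,0,0]],[[-0.3,-0.1,1.8],[0,0,0]],[[-0.4,-0.1,2.7],[0,0,0]],[[-0.5,-0.1,3.4],[0,0,0]],[[-0.5,-0.1,3.9],[0,0,0]],[[-0.5,-0.1,4.2],[0,0,0]],[[-0.5,-0.1,4.4],[0,0,0]],[[-0.5,-0.1,4.5],[0,0,0]],[[-0.5,-0.1,4.6],[0,0,0]],[[-0.5,-0.1,4.65],[0,0,0]],[[-0.5,-0.1,4.65],[0,0,0]],[[-0.5,-0.1,4.65],[0,0,0]],[[-0.5,-0.1,4.65],[0,0,0]]]'; python3 -c "
from h import *
st()"
```

```text
t: 14.98
tcp_pos: [0.547, -0.3206, 0.0993]
tool_rot: [0.0, 0.654, 0.756, 0.0]
ft_force: [1.1, 0.1, -1.6]
gripper_width: 0.0114
finger_force: 55.0
t 14.98 tcp [ 0.547  -0.3206  0.0993] yaw 8.3 tip 0.0 F [ 1.1  0.1 -1.6] w 0.0114 ff 54.99847769737244 j [ 0.02  0.65  0.64  1.74 -0.48  0.91  1.  ]
```

```bash
python3 -m handwheel '[[[0,0,0.04],[0,0,0]],[[0,0,0.07],[0,0,0]],[[0,0,0.09],[0,0,0]],[[0,0,0.09],[0,0,0]],[[0,0,0.09],[0,0,0]]]'; python3 -m handwheel '[[[0,0,0],[0,0,0]],[[0,0,0],[0,0,0]],[[0,0,0],[0,0,0]],[[0,0,0],[0,0,0]],[[0,0,0],[0,0,0]],[[0,0,0],[0,0,0]],[[0,0,0],[0,0,0]],[[0,0,0],[0,0,0]],[[0,0,-0.5],[0,0,0]],[[0,0,-1.2],[0,0,0]],[[0,0,-2.4],[0,0,0]],[[0,0,-3.8],[0,0,0]],[[0,0,-5],[0,0,0]],[[0,0,-5.8],[0,0,0]],[[0,0,-6.2],[0,0,0]]]' 1; python3 - <<'E'
from h import *
st()
p,d=capture("wrist"); cv2.imwrite("pics/w2.png",p[:,:,::-1])
p,d=capture("scene"); cv2.imwrite("pics/s2.png",p[:,:,::-1])
b=p[90:270,260:460,::-1]; a=cv2.imread("pics/w2.png")
cv2.imwrite("pics/r.png",np.hstack([cv2.resize(a,(400,300)),cv2.resize(b,(333,300))]))
for n,z in(("knob",.155),("tote",0),("bail",.095)): print(n,[(round(x["confidence"],2),np.round(atz("scene",x["location"],z),3)) for x in models.landmark_of(n,"scene")[:1]])
for x in models.spot_in("ball0_center","scene"): print(x)
go([.5215,.177,.245],-4)
E
```

```text
t: 15.4
tcp_pos: [0.5469, -0.3206, 0.0971]
tool_rot: [0.0, 0.654, 0.756, 0.0]
ft_force: [-1.3, 1.2, 6.1]
gripper_width: 0.0117
finger_force: 55.0
t: 16.65
tcp_pos: [0.5475, -0.3216, 0.2558]
tool_rot: [0.002, 0.655, 0.756, 0.001]
ft_force: [-0.3, -0.4, -0.1]
gripper_width: 0.0881
finger_force: 0.0
t 16.65 tcp [ 0.5475 -0.3216  0.2558] yaw 8.2 tip 0.2 F [-0.3 -0.4 -0.1] w 0.0881 ff 0.0 j [-0.05  0.49  0.74  1.6  -0.35  1.19  0.91]
knob [(0.65, array([0.519, 0.171, 0.155]))]
tote [(0.86, array([ 0.545, -0.327,  0.   ]))]
bail [(0.46, array([0.506, 0.285, 0.095]))]
{'box': [362.5, 148.9, 375.8, 159.0], 'confidence': 0.52}
shift [19.81, 1.88, 0.22] turn [-0.1, -0.1, 12.3]
```

View pics/r.png

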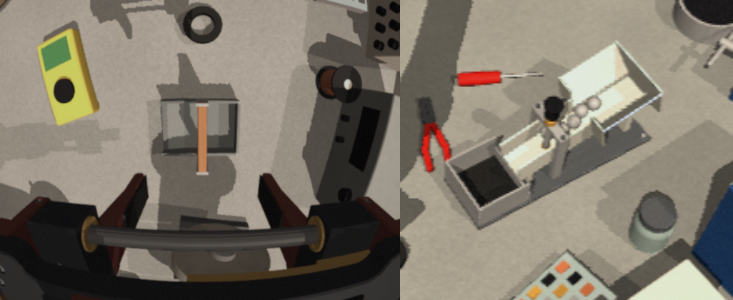

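The tote stands upright and empty, and the balls are lined up at the pin with none on the bench. Next is the knob.

```bash
python3 -m handwheel '[[[0.4,0,0],[0,0,0]],[[1.2,0.1,0],[0,0,1]],[[2.4,0.2,0],[0,0,2]],[[3.8,0.4,0],[0,0,3]],[[5.2,0.5,0],[0,0,4]],[[6.6,0.6,0],[0,0,5]],[[8,0.8,0],[0,0,6]],[[9.4,0.9,0],[0,0,7]],[[10.8,1,0],[0,0,8]],[[12.2,1.2,0],[0,0,9]],[[13.6,1.3,0],[0,0,10]],[[15,1.4,0],[0,0,11]],[[16.3,1.6,0],[0,0,12]],[[17.5,1.7,0],[0,0,12.3]],[[18.5,1.8,0],[0,0,12.3]],[[19.3,1.85,0],[0,0,12.3]],[[19.7,1.9,0],[0,0,12.3]],[[19.8,1.9,0],[0,0,12.3]],[[19.8,1.9,0],[0,0,12.3]],[[19.8,1.9,0],[0,0,12.3]]]'; python3 - <<'E'
from h import *
st()
p,d=capture("wrist"); cv2.imwrite("pics/w3.png",p[:,:,::-1])
print([(n,round(x["confidence"],2),x["location"]) for n in("knob","seat","hopper") for x in models.landmark_of(n,"wrist")[:2]])
print([x for x in models.spot_in("knob","wrist")[:2]])
k=calibration("wrist");R=np.array(k["R"]);t=np.array(k["t"])
def proj(X):
    c=R@np.array(X)+t; th=np.arctan2(np.hypot(c[0],c[1]),c[2]); u=c[:2]/np.hypot(c[0],c[1])*th*k["fx"]; return np.round([k["cy"]+u[1],k["cx"]+u[0]],1)
print(proj([.5213,.1773,.155]),proj([.5213,.1773,.174]),proj([.5313,.1773,.155]))
go([.5213,.1773,.157],-4)
E
```

```text
t: 18.62
tcp_pos: [0.5227, 0.1746, 0.2514]
tool_rot: [0.0, 0.732, 0.681, -0.0]
ft_force: [0.3, -0.6, 0.3]
gripper_width: 0.0875
finger_force: 0.0
t 18.62 tcp [0.5227 0.1746 0.2514] yaw -4.1 tip -0.0 F [ 0.3 -0.6  0.3] w 0.0875 ff 0.0 j [-0.97  0.32  0.72  1.8  -0.24  1.1  -0.24]
[('knob', 0.93, [216.9, 286.1]), ('seat', 0.92, [184.3, 283.3]), ('hopper', 0.9, [48.4, 280.4]), ('hopper', 0.63, [184.1, 282.3])]
[{'box': [262.1, 183.2, 305.2, 241.8], 'confidence': 0.73}]
[214.1 281.5] [222.6 281.3] [213.2 294.4]
shift [0.08, -0.07, 3.79] turn [0.0, -0.0, -0.1]
```

View pics/w3.png

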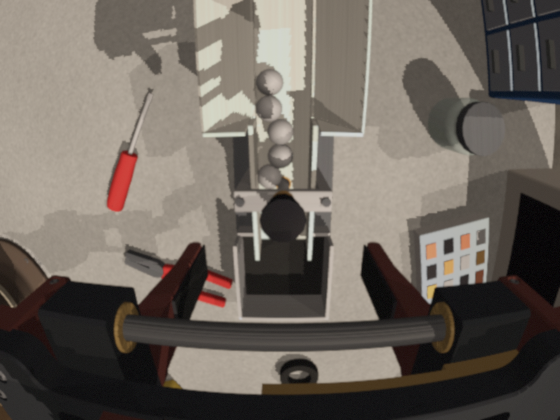

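All five balls are in the lane at (265–282, 80–175), queued behind the pin. The knob, at (284,217), is centred between the fingers. I'll descend and grip.

```bash
python3 -m handwheel '[[[0,0,0.8],[0,0,0]],[[0.05,0,1.8],[0,0,0]],[[0.08,0,2.7],[0,0,0]],[[0.08,0,3.4],[0,0,0]],[[0.08,0,3.7],[0,0,0]],[[0.08,0,3.8],[0,0,0]],[[0.08,0,3.8],[0,0,0]]]' && python3 -m handwheel '[[[0,0,0],[0,0,0]],[[0,0,0],[0,0,0]],[[0,0,0],[0,0,0]],[[0,0,0],[0,0,0]],[[0,0,0],[0,0,0]],[[0,0,0],[0,0,0]],[[0,0,0],[0,0,0]],[[0,0,0],[0,0,0]],[[0,0,0],[0,0,0]],[[0,0,0],[0,0,0]],[[0,0,0],[0,0,0]],[[0,0,0],[0,0,0]],[[0,0,0],[0,0,0]],[[0,0,0],[0,0,0]]]' -1 60; python3 -c "
from h import *
st()"
```

```text
t: 19.45
tcp_pos: [0.523, 0.1778, 0.1566]
tool_rot: [0.0, 0.732, 0.681, -0.0]
ft_force: [0.2, -0.4, 1.1]
gripper_width: 0.088
finger_force: 0.0
t: 20.62
tcp_pos: [0.5223, 0.1782, 0.1565]
tool_rot: [-0.0, 0.732, 0.682, -0.0]
ft_force: [-5.3, 0.3, 5.1]
gripper_width: 0.0318
finger_force: 60.0
t 20.62 tcp [0.5223 0.1782 0.1565] yaw -4.0 tip -0.1 F [-5.3  0.3  5.1] w 0.0318 ff 60.001230239868164 j [-0.92  0.44  0.66  1.9  -0.34  0.91 -0.16]
```

The width reads 32 mm, so the pads are probably on the flange. I'll open, go 6 mm lower and grip again on the cylinder.

```bash
python3 -m handwheel '[[[0,0,0],[0,0,0]],[[0,0,0],[0,0,0]],[[0,0,0],[0,0,0]],[[0,0,0.12],[0,0,0]],[[0,0,0.24],[0,0,0]],[[0,0,0.24],[0,0,0]]]' 0.3 && python3 -m handwheel '[[[0,0,0],[0,0,0]],[[0,0,0],[0,0,0]],[[0,0,0],[0,0,0]],[[0,0,0],[0,0,0]],[[0,0,0],[0,0,0]],[[0,0,0],[0,0,0]],[[0,0,0],[0,0,0]],[[0,0,0],[0,0,0]],[[0,0,0],[0,0,0]]]' -1 60; python3 -c "
from h import *
st()"
```

```text
t: 21.12
tcp_pos: [0.5227, 0.1781, 0.1499]
tool_rot: [0.0, 0.732, 0.682, -0.0]
ft_force: [-0.0, 0.4, -0.2]
gripper_width: 0.0571
finger_force: 0.0
t: 21.87
tcp_pos: [0.5223, 0.1783, 0.1505]
tool_rot: [-0.0, 0.732, 0.682, -0.0]
ft_force: [-5.4, -0.4, 3.5]
gripper_width: 0.0319
finger_force: 60.0
t 21.87 tcp [0.5223 0.1783 0.1505] yaw -4.0 tip -0.1 F [-5.4 -0.4  3.5] w 0.0319 ff 60.00099062919617 j [-0.91  0.45  0.65  1.91 -0.34  0.9  -0.16]
```

```bash
python3 -m handwheel '[[[0,-0.03,0],[0,0,0]],[[0,-0.03,-0.06],[0,0,0]],[[0,-0.03,-0.12],[0,0,0]],[[0,-0.03,-0.18],[0,0,0]],[[0,-0.03,-0.18],[0,0,0]],[[0,-0.03,-0.18],[0,0,0]]]'; python3 - <<'E'
from h import *
st()
for c in ("scene","top"):
    p,d=capture(c); cv2.imwrite(f"pics/k_{c}.png",p[:,:,::-1])
a=cv2.imread("pics/k_scene.png")[110:210,290:430]; b=cv2.imread("pics/k_top.png")[170:270,100:240]
cv2.imwrite("pics/k.png",cv2.resize(np.hstack([a,b]),(784,280),interpolation=cv2.INTER_CUBIC))
E
```

```text
t: 22.37
tcp_pos: [0.5222, 0.1782, 0.155]
tool_rot: [0.0, 0.732, 0.682, -0.0]
ft_force: [0.7, 0.3, -4.5]
gripper_width: 0.032
finger_force: 60.0
t 22.37 tcp [0.5222 0.1782 0.155 ] yaw -4.0 tip 0.0 F [ 0.7  0.3 -4.5] w 0.032 ff 59.99882519245148 j [-0.92  0.44  0.66  1.91 -0.34  0.91 -0.16]
```

View pics/k.png

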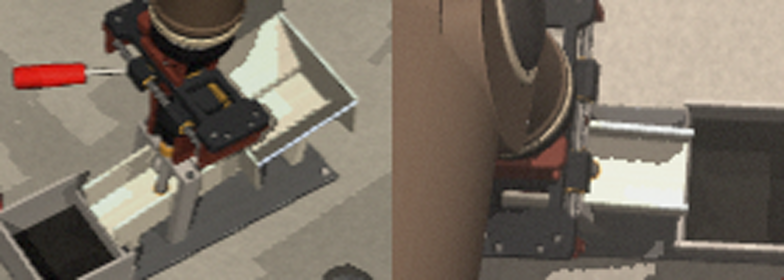

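The grip holds and the force is about the spring's. I'll pull to the stop.

```bash
python3 -m handwheel '[[[0,0,-0.2],[0,0,0]],[[0,0,-0.5],[0,0,0]],[[0,0,-0.9],[0,0,0]],[[0,0,-1.3],[0,0,0]],[[0,0,-1.7],[0,0,0]],[[0,0,-2],[0,0,0]],[[0,0,-2.15],[0,0,0]],[[0,0,-2.2],[0,0,0]],[[0,0,-2.23],[0,0,0]],[[0,0,-2.23],[0,0,0]],[[0,0,-2.23],[0,0,0]],[[0,0,-2.23],[0,0,0]]]'; python3 -c "
from h import *
st()"
```

```text
t: 23.47
tcp_pos: [0.522, 0.1782, 0.2104]
tool_rot: [-0.0, 0.732, 0.682, -0.0]
ft_force: [2.1, 1.6, -14.0]
gripper_width: 0.032
finger_force: 60.0
t 23.47 tcp [0.522  0.1782 0.2104] yaw -4.0 tip -0.0 F [  2.1   1.6 -14. ] w 0.032 ff 59.99717116355896 j [-0.95  0.37  0.7   1.85 -0.28  1.02 -0.21]
```

```bash
python3 -m handwheel '[[[0,0,-0.04],[0,0,0]],[[0,0,-0.07],[0,0,0]],[[0,0,-0.07],[0,0,0]],[[0,0,-0.07],[0,0,0]],[[0,0,-0.07],[0,0,0]],[[0,0,-0.07],[0,0,0]]]'; python3 - <<'E'
from h import *
st()
for c in ("scene","top"):
    p,d=capture(c); cv2.imwrite(f"pics/e_{c}.png",p[:,:,::-1])
    print([(round(x["confidence"],2),np.round(x["box"])) for x in models.spot_in("ball0_center",c)])
a=cv2.imread("pics/e_scene.png")[90:240,260:460]; b=cv2.imread("pics/e_top.png")[160:310,100:300]
cv2.imwrite("pics/e.png",cv2.resize(np.hstack([a,b]),(800,300),interpolation=cv2.INTER_CUBIC))
E
```

```text
t: 23.97
tcp_pos: [0.5219, 0.1782, 0.2109]
tool_rot: [0.0, 0.732, 0.682, -0.001]
ft_force: [8.2, 3.6, -28.0]
gripper_width: 0.0326
finger_force: 60.0
t 23.97 tcp [0.5219 0.1782 0.2109] yaw -4.0 tip -0.0 F [  8.2   3.6 -28. ] w 0.0326 ff 59.99411344528198 j [-0.95  0.37  0.7   1.85 -0.28  1.02 -0.22]
[(0.56, array([285., 114., 418., 229.]))]
[]
```

View pics/e.png

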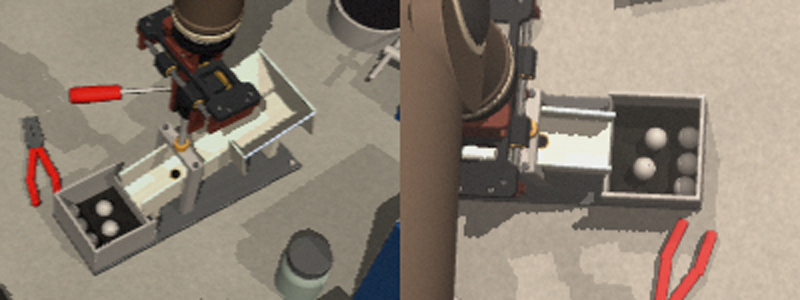

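The pan holds all five balls, and the force jump to 28 N shows the plunger is on its stop. I'll ease the pull slightly so the hold is steady, then hand in.

```bash
python3 -m handwheel '[[[0,0,0.03],[0,0,0]],[[0,0,0.03],[0,0,0]],[[0,0,0.03],[0,0,0]],[[0,0,0.03],[0,0,0]],[[0,0,0.03],[0,0,0]],[[0,0,0.03],[0,0,0]]]'; python3 -c "
from h import *
st(); s=bot.read_state()
if s['ft_force'][2]<-14.5: print(bot.close_job())
else: print('not closed')"
```

```text
t: 24.67
tcp_pos: [0.522, 0.1782, 0.2108]
tool_rot: [0.0, 0.732, 0.682, -0.001]
ft_force: [6.4, 2.9, -20.9]
gripper_width: 0.0323
finger_force: 60.0
t 24.67 tcp [0.522  0.1782 0.2108] yaw -4.0 tip -0.0 F [  6.4   2.9 -20.9] w 0.0323 ff 59.99549746513367 j [-0.95  0.37  0.7   1.85 -0.28  1.02 -0.22]
the job is handed in; nothing more can be done
None
```

The job is handed in at 24.7 s: all five balls are in the catch pan, the empty tote stands upright where it started, and the arm is still holding the plunger up against its stop.

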